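# Close the water-bath lid held by its ratchet

## Task

Close the lid of the water bath on the bench. It is propped half open by a ratchet behind its hinge: press the pawl's thumb tab down with a fingertip until the pawl flips clear of the teeth and stays back, then push the front of the lid down, without slamming it, until it lies fully closed, and take the hand away. Nothing needs gripping: do not lift the lid, and leave the rack, bottle and jar around the bath standing where they are.

Things in the scene. Friction and masses are not known exactly. Their poses are not given: they have to be found in the camera images.
- bath: Fixed bench water bath: white housing 260 mm deep (its x) by 300 mm wide (its y), rim 158 mm high, stainless tank. Origin under the centre of the footprint at bench height. Its own -x axis points to its front (teal control panel), +x to its rear, where the lid's hinge and the ratchet are; z up.
- hinge_mid (a point): Middle of the lid's hinge axis, 162 mm above the bench on the rear top edge of the bath. The hinge axis runs along the bath's y axis. Fixed to the bath; its axes are those of the bath.
- lid_edge (a point): Middle of the lid's front edge, top face. The lid is a flat steel sheet 286 mm wide, its edge 256 mm from the hinge axis; top face 4 mm above that axis when closed. A black bar handle (130 mm long, parallel to the hinge, 43 mm tall) stands 150 mm from the hinge; the 90 mm strip in front of it is free to push on. Turns with the lid: -x points from hinge to edge, z out of the top face.
- lid (a joint): Opening angle of the lid, rad: 0 = closed on the rim, grows as the front edge rises, up to 0.98. The hinge is stiff: the lid stays at any angle and takes about 3 to 5 N at the front edge to push down. While the pawl is in the teeth it can rise, but goes down only to the next tooth (one every 0.18 rad).
- pawl_tab (a point): Centre of the top of the pawl's thumb tab, a flat ribbed steel plate 48 mm (bath's x) by 40 mm (bath's y), behind the bath's rear wall, about 158 mm above the bench, 70 mm to the bath's +y side of its middle. Free space above. It turns with the pawl about an axis parallel to the hinge, which lies 55 mm nearer the bath than this point and 30 mm lower when the pawl is at 0.
- pawl (a joint): Pawl angle, rad: about 0 (up to 0.2 if resting on a tooth) = its cross pin is among the teeth; 0.64 = thrown fully back on its stop. Pressing the tab down increases it; over the full throw the tab sinks 39 mm and moves 7 mm away from the bath. A toggle spring pulls it in below about 0.3 and holds it back beyond; about 3 N on the tab throws it (10 N if the lid has been leaned on).
- tube_rack: Loose white rack of capped tubes 70 x 200 mm, 94 mm high; origin under its centre. A bystander.
- reagent_bottle: Loose white bottle with a blue cap, 58 mm across, 140 mm high; origin under its centre. A bystander.
- jar: Loose white jar 72 mm across, 100 mm high; origin under its centre. A bystander.

How it is judged:
By the outcome, as a careful person would: the job done as asked, in the order asked, and still so for the second after the job is handed in, with the robot touching nothing.
It also fails if it takes over 48 s, if anything falls off the work surface, if the arm or the gripper's body presses on something with over 40 N, if the wrist force passes 120 N, or if a joint passes its speed limit or range.

## Robot

A 6-joint arm with a two-finger parallel gripper is mounted at the origin on the work surface. World frame = base frame: x ahead of the robot, y to its left, z up, the work surface at z = 0. Lengths are in m, angles in rad, forces in N, time in s.
With the tool pointing down it reaches from about 0.35 to 0.775 m from the base axis. Payload 7.3 kg.
Tool frame: the origin (TCP) lies midway between the tips of the shut fingers; the grasp point (between the pads) lies grasp_offset behind it (grasp_offset is the distance from the TCP to the grasp point, in m); z points along the fingers, y is the line along which they close (so a half turn about z gives the same grasp; the last joint's range is limited). The gripper opens to 92 mm and grips with 3 to 60 N. Pads are 19 mm wide; open, the fingers measure 130 mm over their backs; the gripper's body (75 mm by 190 mm) begins 47 mm behind the grasp point.
Start: joints at [1.154, 0.342, 1.524, -0, 1.275, -0.146], TCP at [0.14, 0.506, 0.201] pointing down, gripper open.
Joint ranges: [-2.53, 2.53], [-0.77, 2.02], [0.04, 2.7], [-1, 4.14], [0.28, 2.66], [-3.11, 3.11]. Speed limits (rad/s): [2.57, 2.57, 3.14, 3.14, 3.14, 3.14].

## Interface

Orientations are given as [roll, pitch, yaw] about the fixed x, y, z axes, in that order (R = Rz(yaw) Ry(pitch) Rx(roll)).
In Python, from cell import * gives the robot as it stands.
- The arm moves only by the tool step_arm, never from a script. Its argument "plan" is a list of rows, each a list of 5 numbers: the closure, from -1 (fully open) to 1 (shut), then the shift along the tool's x, y, z in m, then the turn about the tool's z in rad. In form: [[hand, x, y, z, twist], ...]. A call has 1 to 20 rows; each row is the pose to reach, as a shift and turn from the pose commanded when the call began, along the tool's axes at that moment; what a row does not reach only later rows make up. A row lasts 1/8 s, in which the tool goes at most 62.5 mm and 10.7 degrees, less where a joint would pass 70% of its speed; a pose out of reach is approached as far as the arm can. A call with a gripper value outside its range is refused whole. The fingers move at their own pace and stop on an object; "grip_force" is the grip in N (left out, the last holds). Time passes only in rows, so rows that repeat a pose let the fingers close. It gives the time, the measured TCP pose, the force, the opening and the grip force at its end, in the units of the state.
- observe(): the state, without advancing time (a new reading comes with each control period).
- read_camera(name): name is "scene" or "side" or "wrist"; returns a dict with "img" (480x640x3 uint8, red, green, blue), "range_z" (480x640 float32, m along the optical axis (not along the pixel's ray), 0 where there is no reading), "fx", "fy", "cx", "cy" (pixels), "R" (3x3) and "t" (3): a world point X has camera coordinates R X + t; the wrist camera has in their place "T_tool_cam" (4x4, takes a point from camera to tool coordinates, whose origin is the TCP and whose axes are the flange's). Camera axes: x right, y down, z forward; pixel columns grow to the right and rows downward; lengths in m; the calibration is good to about 2 mm. The wrist camera is an equidistant fisheye: a pixel r from the principal point sees the ray r / f radians off the axis. A picture is of the moment at which its call begins: read the wrist's pose just before it.
- hand_in(): hands the job in; it is judged then, once.
The state is a dict: "time": time; "qpos": joint angles; "qvel": joint speeds; "joint_efforts": joint torques, N m; "tool_pos": TCP position; "tool_rot": TCP orientation; "contact_force": force on the tool from outside, world axes, zero at the start; "torque": the same for the moment, N m; "opening": finger opening in m; "grip_force": force on a finger pad.
Only numpy, scipy, OpenCV 4.12 (cv2) and the standard library are available. Lean on these libraries where they do the work, as an engineer would, in place of code of your own. Each camera call takes 0.05 s, during which the arm holds its last target. There are 200 camera calls.

## Working session

There is one attempt and no reset: what is moved stays moved. The work goes in short steps, Python scripts to look and compute and a tool call to move; the robot and the scene stay as the last step left them, time stands still between calls to the robot, and variables do not carry over. Pictures are saved under pics/ and viewed, at most 11 in all, crops included, and the job is handed in when it is done.

Besides the shell and the picture viewer there is one more tool, called after "Emit:" by a JSON object that holds its "method" and its "body". step_arm: Moves the arm, as the interface text tells. Its arguments: {"type":"object","properties":{"plan":{"type":"array","items":{"type":"array","items":{"type":"number"}}},"grip_force":{"type":"number"}},"required":["plan"]}

```bash
mkdir -p pics; python3 - <<'E'
from cell import *
import cv2,numpy as np
for n in("scene","side"):
    c=read_camera(n); cv2.imwrite(f"pics/{n}.png",c["img"][:,:,::-1]); np.savez(f"{n}.npz",**c)
s=observe();print(s["time"],s["tool_pos"],s["tool_rot"],s["contact_force"])
E
```

```text
0.1 [0.14025798 0.50550893 0.1999177 ] [-3.14023576e+00 -2.07657005e-04  2.87079193e+00] [ 0.25308938  0.15269608 -0.01538696]
```

View pics/scene.png

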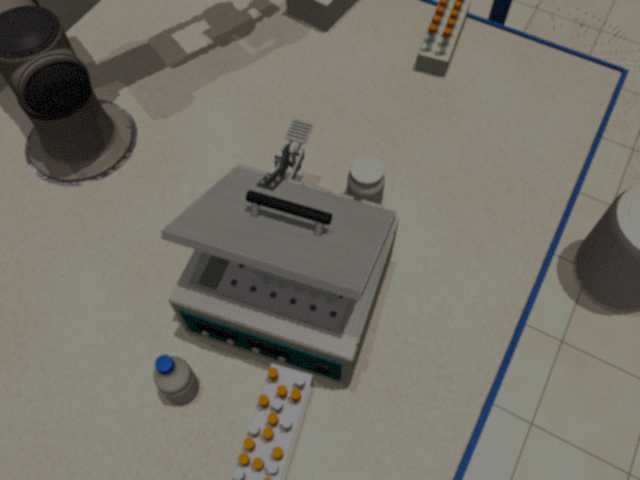

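View pics/side.png

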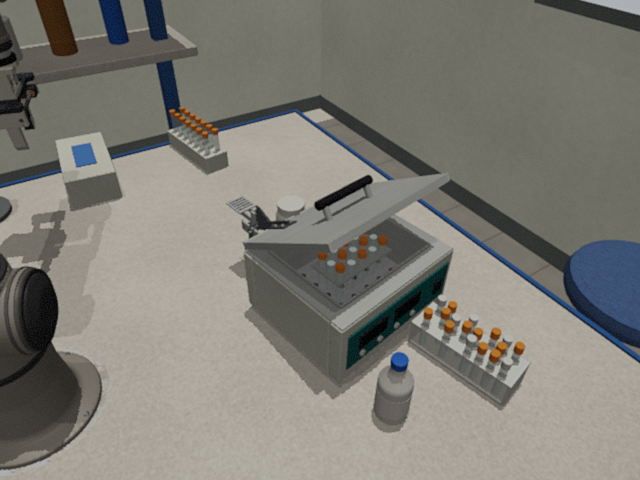

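The scene view shows the bath with its lid half open: front edge from (164,235) to (369,291), tab near (299,131), jar at (366,175) and bottle at (175,380). Now I'll convert these to world coordinates.

```bash
cat > h.py <<'E'
import numpy as np,cv2
def world(c,u,v):
    z=np.median(c["range_z"][v-1:v+2,u-1:u+2])
    p=np.array([(u-c["cx"])/c["fx"]*z,(v-c["cy"])/c["fy"]*z,z])
    return c["R"].T@(p-c["t"])
E
python3 - <<'E'
from h import *
np.set_printoptions(precision=4,suppress=True)
c=np.load("scene.npz");s=np.load("side.npz")
for k,p in dict(tab=(299,131),tabTL=(294,124),tabTR=(310,126),tabBL=(290,137),tabBR=(305,140),FL=(168,235),FR=(367,288),RR=(393,212),RL=(241,171),mid=(268,258),hL=(250,199),hR=(328,217),rimFL=(180,303),rimFR=(350,357),jar=(366,165),cap=(165,364)).items(): print(k,p,world(c,*p))
for k,p in dict(tab=(240,205),FR=(444,179),FL=(330,243),rimL=(335,325),rimR=(446,250),RL=(252,240)).items(): print("side",k,p,world(s,*p))
for n,d,b in(("s",c,(250,100,160,120)),("d",s,(210,170,160,120))):
    x,y,w,h=b; cv2.imwrite(f"pics/crop_{n}.png",cv2.resize(d["img"][y:y+h,x:x+w,::-1],None,fx=4,fy=4,interpolation=2))
E
```

```text
tab (299, 131) [0.4626 0.1331 0.1583]
tabTL (294, 124) [0.447  0.1421 0.1594]
tabTR (310, 126) [0.475  0.1515 0.1601]
tabBL (290, 137) [0.4557 0.1128 0.1592]
tabBR (305, 140) [0.4827 0.1196 0.1595]
FL (168, 235) [ 0.4568 -0.2048  0.2936]
FR (367, 288) [ 0.7088 -0.0826  0.1523]
RR (393, 212) [0.688  0.05   0.1733]
RL (241, 171) [ 0.4289 -0.003   0.1785]
mid (268, 258) [ 0.595  -0.1697  0.2944]
hL (250, 199) [ 0.5143 -0.091   0.2731]
hR (328, 217) [ 0.6298 -0.0661  0.278 ]
rimFL (180, 303) [ 0.4677 -0.2428  0.1505]
rimFR (350, 357) [ 0.737  -0.1941  0.1534]
jar (366, 165) [0.5862 0.1638 0.1001]
cap (165, 364) [ 0.5011 -0.3308  0.1408]
side tab (240, 205) [0.4546 0.1276 0.1598]
side FR (444, 179) [ 0.7137 -0.1613  0.2914]
side FL (330, 243) [ 0.4491 -0.2038  0.2959]
side rimL (335, 325) [ 0.444  -0.2316  0.1501]
side rimR (446, 250) [ 0.7196 -0.1945  0.1519]
side RL (252, 240) [ 0.4158 -0.006   0.178 ]
```

View pics/crop_s.png

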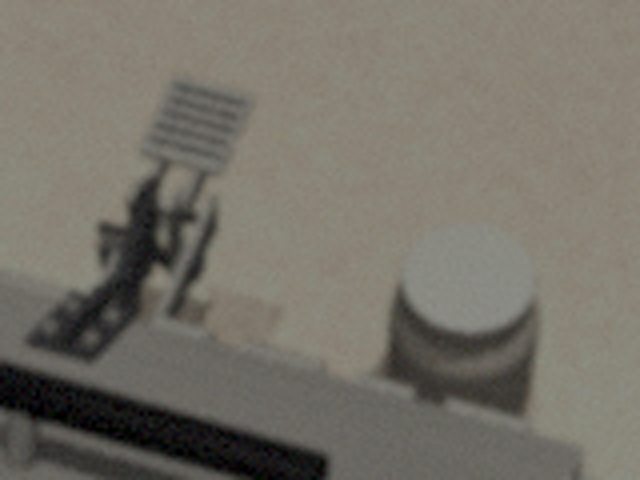

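View pics/crop_d.png

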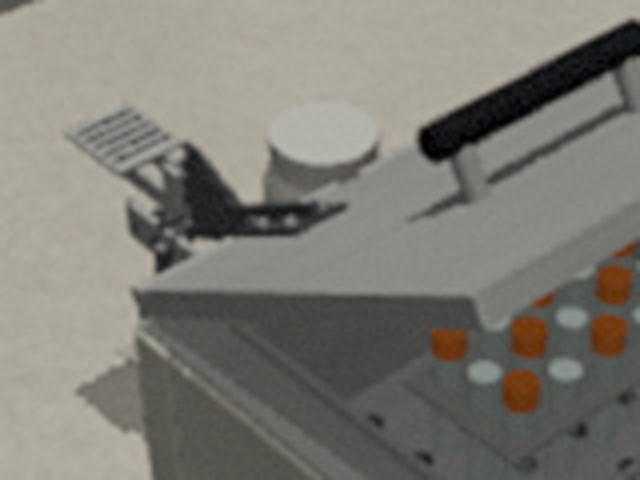

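The crops show the tab centre at scene (299,131) and side (241,205), which puts the tab at about (0.463, 0.132, 0.159). The bath yaw is about 100° and the lid angle about 0.53. Next I'll go above the tab with the fingers shut, closing line parallel to the hinge.

Emit:
{"method": "step_arm", "body": {"plan": [[1,0,0,-0.05,0],[1,-0.05,-0.033,-0.05,0.14],[1,-0.1,-0.066,-0.05,0.28],[1,-0.15,-0.1,-0.05,0.42],[1,-0.2,-0.132,-0.05,0.56],[1,-0.25,-0.165,-0.05,0.7],[1,-0.3,-0.198,-0.05,0.84],[1,-0.35,-0.23,-0.05,0.98],[1,-0.39,-0.256,-0.05,1.13],[1,-0.409,-0.269,-0.05,1.13],[1,-0.409,-0.269,-0.03,1.13],[1,-0.409,-0.269,-0.02,1.13],[1,-0.409,-0.269,-0.02,1.13]]}}

```text
time: 1.72
tool_pos: [0.4619, 0.1374, 0.2198]
tool_rot: [-3.14, -0.0, 1.741]
contact_force: [1.3, -0.7, 0.4]
opening: 0.0003
grip_force: 0.0
```

```bash
python3 - <<'E'
from cell import *
import cv2,numpy as np
s=observe();print(s["time"],s["tool_pos"],s["tool_rot"],s["contact_force"],s["opening"])
a=read_camera("scene")["img"][40:240,200:440,::-1];b=read_camera("side")["img"][100:300,150:390,::-1]
cv2.imwrite("pics/above.png",np.vstack([cv2.resize(i,(480,300),interpolation=2) if 0 else cv2.resize(i,(360,300),interpolation=2) for i in(a,b)]))
E
```

```text
1.725 [0.46187624 0.13743197 0.21984384] [-3.13964358e+00 -1.85427437e-04  1.74120582e+00] [ 1.33407647 -0.73427452  0.35966367] 0.00031968548157923417
```

View pics/above.png

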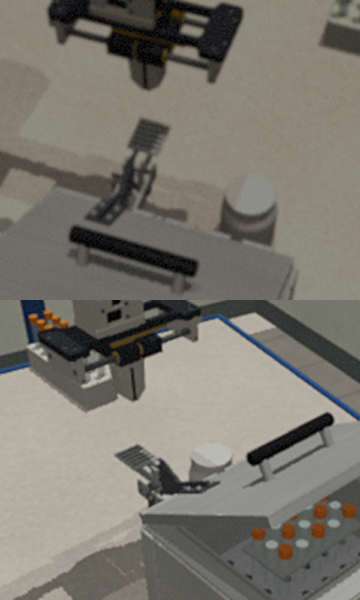

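The closed fingertip hangs above the tab in both views, at (150,85) in the top panel and (130,395) in the bottom one. Now I'll press down slowly.

Emit:
{"method": "step_arm", "body": {"plan": [[1,0,0,0.02,0],[1,0,0,0.04,0],[1,0,0,0.052,0],[1,0,0,0.058,0],[1,0,0,0.063,0],[1,0,0,0.067,0],[1,0,0,0.071,0],[1,0,0,0.075,0]]}}

```text
time: 2.82
tool_pos: [0.4627, 0.1373, 0.1454]
tool_rot: [3.141, -0.0, 1.741]
contact_force: [0.0, 0.5, -0.2]
opening: 0.0004
grip_force: 0.0
```

Emit:
{"method": "step_arm", "body": {"plan": [[1,0,0,0.004,0],[1,0,0,0.008,0],[1,0,0,0.012,0],[1,0,0,0.016,0],[1,0,0,0.02,0],[1,0,0,0.02,0]]}}

```text
time: 3.58
tool_pos: [0.4626, 0.1373, 0.1253]
tool_rot: [3.141, 0.0, 1.741]
contact_force: [-0.0, 1.9, 1.5]
opening: 0.0007
grip_force: 1.1
```

```bash
python3 - <<'E'
from cell import *
import cv2,numpy as np
s=observe();print(s["time"],s["tool_pos"],s["contact_force"])
a=read_camera("scene")["img"][40:240,200:440,::-1];b=read_camera("side")["img"][100:300,150:390,::-1]
cv2.imwrite("pics/press.png",np.vstack([cv2.resize(i,(360,300),interpolation=2) for i in(a,b)]))
E
```

```text
3.575 [0.46264177 0.13732057 0.12533318] [-0.03802466  1.89731224  1.52120008]
```

View pics/press.png

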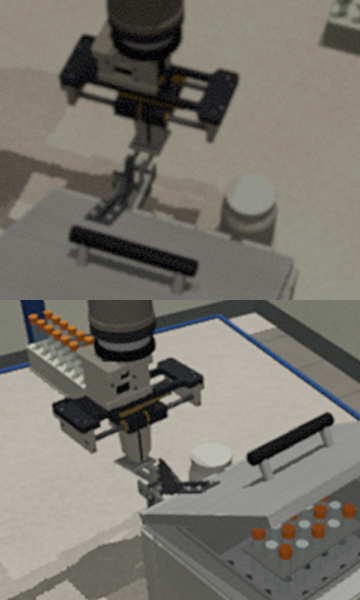

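The finger is on the tab and the tab is tilting (side panel, about (140,465)). I'll press further, then lift and check.

Emit:
{"method": "step_arm", "body": {"plan": [[1,0,0,0.004,0],[1,0,0,0.008,0],[1,0,0,0.01,0],[1,0,0,0.01,0]]}}

```text
time: 4.18
tool_pos: [0.4623, 0.1371, 0.1151]
tool_rot: [-3.141, 0.0, 1.741]
contact_force: [-0.6, 0.6, 0.2]
opening: 0.0005
grip_force: 0.0
```

Emit:
{"method": "step_arm", "body": {"plan": [[1,0,0,-0.01,0],[1,0,0,-0.03,0],[1,0,0,-0.08,0],[1,0,0,-0.14,0],[1,0,0,-0.2,0],[1,0,0,-0.245,0],[1,0,0,-0.245,0]]}}

```text
time: 5.05
tool_pos: [0.4637, 0.1374, 0.365]
tool_rot: [3.133, 0.0, 1.741]
contact_force: [0.3, 0.3, -0.7]
opening: 0.0002
grip_force: 0.0
```

```bash
python3 - <<'E'
from cell import *
import cv2,numpy as np
s=observe();print(s["time"],s["tool_pos"],s["tool_rot"],s["contact_force"])
a=read_camera("scene")["img"][40:240,200:440,::-1];b=read_camera("side")["img"][100:300,150:390,::-1]
cv2.imwrite("pics/after.png",np.vstack([cv2.resize(i,(360,300),interpolation=2) for i in(a,b)]))
E
```

```text
5.05 [0.46369134 0.13740543 0.36499498] [3.13279407e+00 3.62444510e-04 1.74084558e+00] [ 0.34959616  0.31537692 -0.65479181]
```

View pics/after.png

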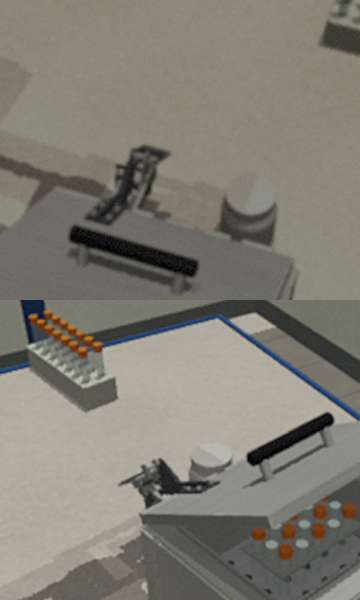

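The pawl stayed thrown back: the tab is tilted down at (140,165) in the top panel, and the lid hasn't moved. Next I'll go over the front strip of the lid.

Emit:
{"method": "step_arm", "body": {"plan": [[1,-0.04,0.009,0,0],[1,-0.09,0.02,0,0],[1,-0.14,0.03,0,0],[1,-0.19,0.041,0,0],[1,-0.24,0.052,0,0],[1,-0.28,0.06,0,0],[1,-0.306,0.066,0,0],[1,-0.306,0.066,0.02,0],[1,-0.306,0.066,0.045,0],[1,-0.306,0.066,0.06,0],[1,-0.306,0.066,0.06,0]]}}

```text
time: 6.52
tool_pos: [0.5782, -0.1527, 0.2979]
tool_rot: [-3.137, -0.003, 1.741]
contact_force: [1.0, 0.3, 0.7]
opening: 0.0003
grip_force: 0.0
```

```bash
python3 - <<'E'
from cell import *
import cv2,numpy as np
s=observe();print(s["time"],s["tool_pos"],s["tool_rot"],s["contact_force"])
a=read_camera("scene")["img"][100:340,120:440,::-1];b=read_camera("side")["img"][80:320,220:540,::-1]
cv2.imwrite("pics/lid.png",np.vstack([cv2.resize(i,(400,300),interpolation=2) for i in(a,b)]))
E
```

```text
6.525 [ 0.57824946 -0.15273531  0.29786058] [-3.13681982e+00 -3.05698270e-03  1.74070975e+00] [1.03049836 0.30633695 0.73498879]
```

View pics/lid.png

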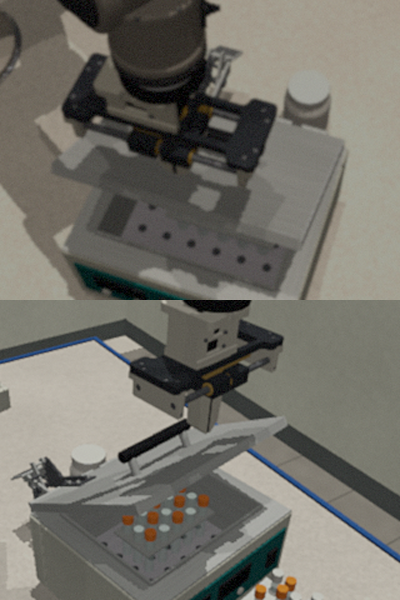

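The fingertip is over the front strip, ahead of the handle (side panel (205,425)). Pushing down along the arc.

Emit:
{"method": "step_arm", "body": {"plan": [[1,0,0,0.008,0],[1,0,0,0.013,0],[1,-0.001,0,0.018,0],[1,-0.004,0,0.023,0],[1,-0.006,0,0.028,0],[1,-0.009,0,0.033,0],[1,-0.011,0,0.038,0],[1,-0.013,0,0.043,0],[1,-0.015,0,0.048,0],[1,-0.017,0,0.053,0],[1,-0.019,0,0.058,0],[1,-0.021,0,0.063,0]]}}

```text
time: 8.12
tool_pos: [0.583, -0.174, 0.2372]
tool_rot: [3.141, 0.0, 1.741]
contact_force: [1.4, -0.3, 3.5]
opening: 0.0004
grip_force: 1.5
```

Emit:
{"method": "step_arm", "body": {"plan": [[1,-0.001,0,0.005,0],[1,-0.003,0,0.01,0],[1,-0.004,0,0.015,0],[1,-0.005,0,0.02,0],[1,-0.006,0,0.025,0],[1,-0.007,0,0.03,0],[1,-0.008,0,0.035,0],[1,-0.008,0,0.04,0],[1,-0.009,0,0.045,0],[1,-0.009,0,0.05,0],[1,-0.009,0,0.055,0],[1,-0.01,0,0.059,0],[1,-0.01,0,0.062,0],[1,-0.01,0,0.064,0],[1,-0.01,0,0.066,0],[1,-0.01,0,0.066,0]]}}

```text
time: 10.12
tool_pos: [0.5845, -0.1835, 0.1712]
tool_rot: [-3.141, -0.001, 1.741]
contact_force: [-0.2, -0.5, 1.6]
opening: 0.0007
grip_force: 0.6
```

Emit:
{"method": "step_arm", "body": {"plan": [[1,0,0,0.002,0],[1,0,0,0.004,0],[1,0,0,0.005,0],[1,0,0,0.006,0],[1,0,0,0.006,0]]}}

```text
time: 10.75
tool_pos: [0.5846, -0.1836, 0.1654]
tool_rot: [-3.142, -0.0, 1.741]
contact_force: [-0.0, -0.7, 1.2]
opening: 0.0005
grip_force: 0.9
```

Emit:
{"method": "step_arm", "body": {"plan": [[1,0,0,0.001,0],[1,0,0,0.002,0],[1,0,0,0.002,0]]}}

```text
time: 11.12
tool_pos: [0.5846, -0.1836, 0.1634]
tool_rot: [-3.142, -0.0, 1.741]
contact_force: [0.8, -1.1, 1.9]
opening: 0.0004
grip_force: 1.0
```

Emit:
{"method": "step_arm", "body": {"plan": [[1,0,0,0.001,0],[1,0,0,0.002,0],[1,0,0,0.002,0]]}}

```text
time: 11.5
tool_pos: [0.5846, -0.1836, 0.1614]
tool_rot: [-3.142, -0.0, 1.741]
contact_force: [0.9, -1.2, 1.4]
opening: 0.0009
grip_force: 1.0
```

```bash
python3 - <<'E'
from cell import *
from h import *
s=observe();print(s["time"],s["tool_pos"],s["contact_force"])
import cv2
c=read_camera("scene");d=read_camera("side")
a=c["img"][100:340,120:440,::-1];b=d["img"][80:320,220:540,::-1]
cv2.imwrite("pics/closed.png",np.vstack([cv2.resize(i,(400,300),interpolation=2) for i in(a,b)]))
E
```

```text
11.5 [ 0.58461328 -0.18358471  0.16135274] [ 0.86688187 -1.2166326   1.35981219]
```

View pics/closed.png

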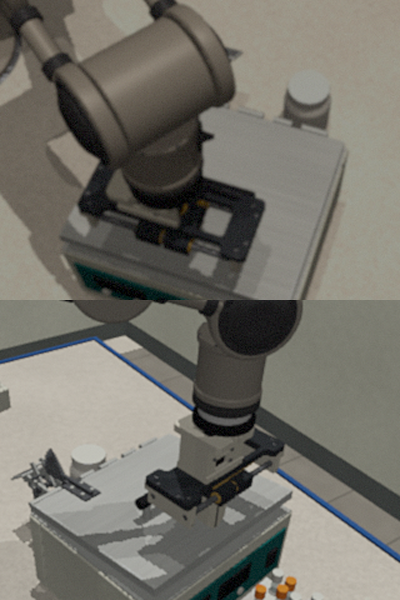

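The lid looks nearly flat and the force is still low, so I'll keep pressing gently until there is firm resistance.

Emit:
{"method": "step_arm", "body": {"plan": [[1,0,0,0.001,0],[1,0,0,0.002,0],[1,0,0,0.003,0],[1,0,0,0.003,0]]}}

```text
time: 12.1
tool_pos: [0.5846, -0.1837, 0.1584]
tool_rot: [3.142, -0.0, 1.741]
contact_force: [-0.1, -0.7, 1.4]
opening: 0.0005
grip_force: 0.9
```

Emit:
{"method": "step_arm", "body": {"plan": [[1,0,0,0.001,0],[1,0,0,0.002,0],[1,0,0,0.002,0]]}}

```text
time: 12.48
tool_pos: [0.5846, -0.1836, 0.1564]
tool_rot: [-3.142, -0.0, 1.741]
contact_force: [-0.4, -0.3, 1.9]
opening: 0.0005
grip_force: 1.0
```

```bash
python3 - <<'E'
from cell import *
from h import *
np.set_printoptions(precision=4,suppress=True)
c=read_camera("scene");d=read_camera("side")
# lid plane: grid of world points of both cams, in bath axes
for n,c in(("scene",c),("side",d)):
    z=c["range_z"];v,u=np.mgrid[0:480,0:640]
    P=np.stack([(u-c["cx"])/c["fx"]*z,(v-c["cy"])/c["fy"]*z,z],-1)-c["t"]
    P=(P@c["R"]).reshape(-1,3)[z.ravel()>0]
    q=P[:,:2]-[.547,.034]; e=np.array([.17,-.985]); f=np.array([.985,.17])
    a=q@e;b=q@f
    for lo in np.arange(-.02,.3,.02):
        o=[]
        for B in(-.13,.115):
            m=(a>lo)&(a<lo+.02)&(b>B)&(b<B+.02)&(P[:,2]>.1)&(P[:,2]<.2)
            o.append((m.sum(),round(float(np.median(P[m,2])),4) if m.any() else None))
        print(n,round(lo+.01,2),o)
b=d["img"][180:330,300:500,::-1]
cv2.imwrite("pics/closed2.png",cv2.resize(b,(800,600),interpolation=2))
E
```

```text
scene -0.01 [(np.int64(0), None), (np.int64(11), 0.1674)]
scene 0.01 [(np.int64(0), None), (np.int64(98), 0.1678)]
scene 0.03 [(np.int64(0), None), (np.int64(122), 0.169)]
scene 0.05 [(np.int64(0), None), (np.int64(130), 0.1703)]
scene 0.07 [(np.int64(0), None), (np.int64(136), 0.1717)]
scene 0.09 [(np.int64(0), None), (np.int64(131), 0.1733)]
scene 0.11 [(np.int64(0), None), (np.int64(138), 0.1747)]
scene 0.13 [(np.int64(0), None), (np.int64(149), 0.176)]
scene 0.15 [(np.int64(0), None), (np.int64(154), 0.1774)]
scene 0.17 [(np.int64(0), None), (np.int64(157), 0.1789)]
scene 0.19 [(np.int64(0), None), (np.int64(163), 0.1804)]
scene 0.21 [(np.int64(0), None), (np.int64(167), 0.1819)]
scene 0.23 [(np.int64(117), 0.1834), (np.int64(177), 0.1832)]
scene 0.25 [(np.int64(259), 0.1818), (np.int64(310), 0.1806)]
scene 0.27 [(np.int64(139), 0.1271), (np.int64(154), 0.1261)]
scene 0.29 [(np.int64(0), None), (np.int64(0), None)]
side -0.01 [(np.int64(18), 0.1654), (np.int64(2), 0.1651)]
side 0.01 [(np.int64(68), 0.1666), (np.int64(40), 0.1665)]
side 0.03 [(np.int64(71), 0.1685), (np.int64(46), 0.1681)]
side 0.05 [(np.int64(72), 0.1698), (np.int64(15), 0.1692)]
side 0.07 [(np.int64(85), 0.1709), (np.int64(0), None)]
side 0.09 [(np.int64(84), 0.1724), (np.int64(0), None)]
side 0.11 [(np.int64(87), 0.1738), (np.int64(0), None)]
side 0.13 [(np.int64(86), 0.1751), (np.int64(0), None)]
side 0.15 [(np.int64(98), 0.1766), (np.int64(0), None)]
side 0.17 [(np.int64(98), 0.178), (np.int64(0), None)]
side 0.19 [(np.int64(105), 0.1795), (np.int64(13), 0.1799)]
side 0.21 [(np.int64(105), 0.1807), (np.int64(65), 0.1806)]
side 0.23 [(np.int64(109), 0.1825), (np.int64(73), 0.1821)]
side 0.25 [(np.int64(275), 0.1726), (np.int64(193), 0.1524)]
side 0.27 [(np.int64(151), 0.1238), (np.int64(69), 0.1162)]
side 0.29 [(np.int64(0), None), (np.int64(0), None)]
```

View pics/closed2.png

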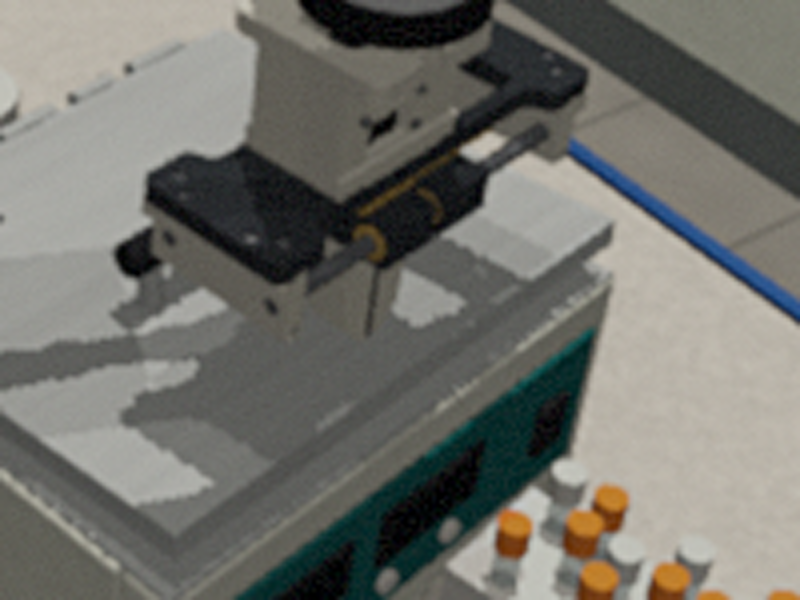

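```bash
python3 - <<'E'
from cell import *
from h import *
np.set_printoptions(precision=4,suppress=True)
s=observe();print(s["time"],s["tool_pos"],s["qpos"],s["contact_force"],s["torque"],s["joint_efforts"])
d=read_camera("side")
for u,v in[(391,255),(391,258),(391,260),(391,262),(391,264),(391,266),(388,262),(396,262),(371,262),(345,245)]:print(u,v,world(d,u,v))
def proj(X):
    p=d["R"]@X+d["t"];return d["fx"]*p[0]/p[2]+d["cx"],d["fy"]*p[1]/p[2]+d["cy"]
print(proj(s["tool_pos"]),proj(s["tool_pos"]+[0,0,.025]))
E
```

```text
12.575 [ 0.5846 -0.1835  0.1564] [-0.4294  0.5378  1.3341  0.0003  1.27   -0.5995] [-0.5728 -1.8689  3.4706] [-0.3368 -0.0037  0.0148] [  0.7163 -51.6384 -23.2494   0.3947   0.3694   0.0008]
391 255 [ 0.5802 -0.1948  0.205 ]
391 258 [ 0.5827 -0.1932  0.196 ]
391 260 [ 0.5848 -0.1917  0.1893]
391 262 [ 0.5851 -0.1921  0.185 ]
391 264 [ 0.5835 -0.1944  0.1828]
391 266 [ 0.58   -0.1986  0.1832]
388 262 [ 0.5755 -0.1948  0.1916]
396 262 [ 0.594  -0.195   0.1828]
371 262 [ 0.5045 -0.2323  0.2546]
345 245 [ 0.4947 -0.1792  0.2541]
(np.float64(385.9859996703199), np.float64(271.4490382157389)) (np.float64(387.3873443763812), np.float64(260.8196278144412))
```

The lid is still open by about 0.07 rad according to the depth images, and the fingertip really rests on it at about z = 0.182. I'll go down 6 mm and check that the lid follows.

Emit:
{"method": "step_arm", "body": {"plan": [[1,0,0,0.002,0],[1,0,0,0.004,0],[1,0,0,0.006,0],[1,0,0,0.006,0]]}}

```text
time: 13.12
tool_pos: [0.5845, -0.1834, 0.1501]
tool_rot: [-3.141, -0.001, 1.741]
contact_force: [-0.3, -0.6, 0.7]
opening: 0.0004
grip_force: 0.5
```

```bash
cat >> h.py <<'E'
def lidangle(c):
    z=c["range_z"];v,u=np.mgrid[0:480,0:640]
    P=np.stack([(u-c["cx"])/c["fx"]*z,(v-c["cy"])/c["fy"]*z,z],-1)-c["t"]
    P=(P@c["R"]).reshape(-1,3)[z.ravel()>0]
    q=P[:,:2]-[.547,.034];a=q@[.17,-.985];b=q@[.985,.17]
    m=(a>.02)&(a<.235)&(abs(b)>.115)&(abs(b)<.135)&(P[:,2]>.15)&(P[:,2]<.2)
    return np.polyfit(a[m],P[m,2],1),m.sum()
E
cat > chk.py <<'E'
from cell import *
from h import *
s=observe();print(s["time"],s["tool_pos"],s["contact_force"])
for n in("scene","side"):print(n,lidangle(read_camera(n)))
E
python3 chk.py
```

```text
13.125 [ 0.58446421 -0.18344411  0.15013716] [-0.26515907 -0.55086897  0.67520252]
scene (array([0.04406255, 0.16671232]), np.int64(1693))
side (array([0.04247103, 0.16614553]), np.int64(1198))
```

The lid follows: it's down to 0.043 rad. About 10 mm remain.

Emit:
{"method": "step_arm", "body": {"plan": [[1,0,0,0.002,0],[1,0,0,0.004,0],[1,0,0,0.006,0],[1,0,0,0.007,0],[1,0,0,0.008,0],[1,0,0,0.008,0]]}}

```text
time: 13.98
tool_pos: [0.5846, -0.1837, 0.1423]
tool_rot: [-3.141, -0.0, 1.741]
contact_force: [-1.0, -0.8, 1.3]
opening: -0.0
grip_force: 0.7
```

Emit:
{"method": "step_arm", "body": {"plan": [[1,0,0,0.001,0],[1,0,0,0.002,0],[1,0,0,0.002,0]]}}

```text
time: 14.35
tool_pos: [0.5846, -0.1837, 0.1403]
tool_rot: [-3.142, -0.0, 1.741]
contact_force: [-0.0, -1.4, 1.7]
opening: 0.0004
grip_force: 0.8
```

```bash
python3 chk.py
```

```text
14.35 [ 0.58458752 -0.18369607  0.14034102] [-0.00862825 -1.37058584  1.74307867]
scene (array([0.00068721, 0.16674644]), np.int64(1704))
side (array([-1.97659523e-05,  1.65997820e-01]), np.int64(1224))
```

Angle is about 0. A tiny extra press until firm.

Emit:
{"method": "step_arm", "body": {"plan": [[1,0,0,0.001,0],[1,0,0,0.002,0],[1,0,0,0.002,0]]}}

```text
time: 14.82
tool_pos: [0.5847, -0.1837, 0.14]
tool_rot: [3.141, 0.001, 1.741]
contact_force: [-4.1, 0.8, 10.3]
opening: 0.0003
grip_force: 5.1
```

```bash
python3 chk.py
```

```text
14.825 [ 0.58472339 -0.18368029  0.14000851] [-4.13945866  0.81667752 10.28139363]
scene (array([-8.92497651e-05,  1.66710686e-01]), np.int64(1707))
side (array([-0.00150131,  0.166084  ]), np.int64(1207))
```

Firm contact at 10 N, so the lid is fully closed. Retreating straight up.

Emit:
{"method": "step_arm", "body": {"plan": [[1,0,0,-0.003,0],[1,0,0,-0.015,0],[1,0,0,-0.05,0],[1,0,0,-0.1,0],[1,0,0,-0.15,0],[1,0,0,-0.2,0],[1,0,0,-0.2,0],[1,0,0,-0.2,0]]}}

```text
time: 15.92
tool_pos: [0.5844, -0.1835, 0.338]
tool_rot: [-3.141, -0.001, 1.741]
contact_force: [-0.9, -1.1, -0.2]
opening: 0.0006
grip_force: 0.0
```

```bash
python3 chk.py; python3 - <<'E'
from cell import *
import cv2
cv2.imwrite("pics/final.png",read_camera("side")["img"][:,:,::-1])
E
```

```text
15.925 [ 0.58442013 -0.1835168   0.33795459] [-0.8793771  -1.10163546 -0.21278964]
scene (array([0.00029928, 0.16656204]), np.int64(2394))
side (array([-0.0009148 ,  0.16589629]), np.int64(1678))
```

View pics/final.png

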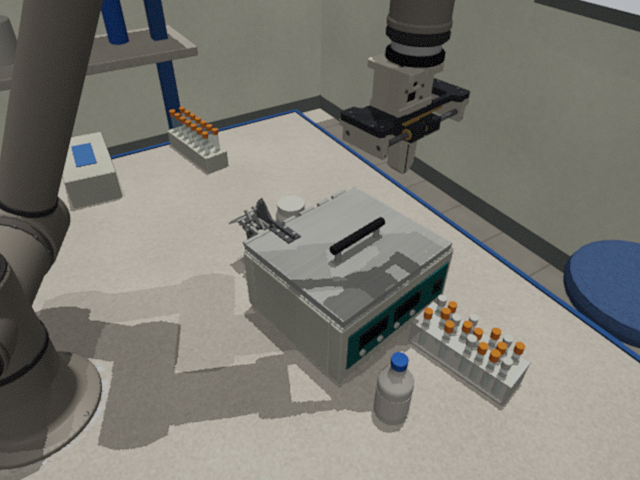

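The lid lies flat on the bath (350,250), the pawl is still back (255,220), and the bottle, rack and jar haven't moved. The hand is clear, so I'm handing in.

```bash
python3 -c "
from cell import *
print(hand_in())"
```

```text
the job is handed in; nothing more can be done
None
```

The pawl is thrown back and the lid is fully closed (about 0 rad in both camera views). The hand is clear, the rack, bottle and jar look unmoved, and the job was handed in at about 16 s with no verdict shown.

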